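Vent the sample transport box and hold its lid open

TASK

Let the pressure out of the white sample transport box by turning its blue vent cap anticlockwise (seen from above) by at least 60 degrees, with the lid still shut. Only then raise the blue lid by its steel bar to 50 degrees open and finish while still holding it there, steady, with the gripper, so that a colleague can take the tubes out; the lid springs shut if let go. Do not shift or tip the tube rack, the bottle or the specimen pot standing beside the box.

Things in the scene. Friction and masses are not known exactly. Their poses are not given: they have to be found in the camera images.
- box: White transport box, fixed, 190 (its x) by 290 (its y) by 100 mm high. Origin: centre of its underside on the bench; x points from its front (bar side, nearer the robot) to its back, y to its left, z up. The lid covers y -145 to +55 mm; the rest, y +55 to +145 mm, is a flat solid shoulder, 100 mm high, that carries the vent cap.
- cap_grip (a point): Centre of the grip bar on top of the blue vent cap, on its turning axis (box x -20, y +100 mm), 136 mm above the bench. Bar 42 mm long, 11 wide, 24 high (124 to 148 mm above the bench). Under it the round ribbed cap, 46 mm across, 106 to 124 mm up: fingertips pinching the bar stay above 124 mm. The point turns with the cap: x along the bar (white dot at the -x end), z up.
- vent_cap (a joint): Turn of the vent cap, rad: 0 = screwed fully shut (grip bar parallel to the box's x, front to back), grows anticlockwise seen from above, stop at 1.75. Starts at 0 to 0.35. The cap is captive, does not rise, and stays where it is left; takes about 0.05 N m to turn.
- lid_bar (a point): Middle of the lid's round steel pull bar, 12 mm thick, 90 mm long, parallel to the box's y, on two 10 mm arms at its ends (80 mm free between them), 44 mm clear in front of the box. Pinch it from above, one finger in front, one behind, opened to 50 mm at most; it can turn between them. 240 mm from the hinge axis; 108 mm above the bench when shut, 292 mm at 50 degrees. The point turns with the lid.
- lid_hinge (a point): Middle of the lid's hinge axis at the back top edge of the box, 108 mm above the bench (box x +95, y -45 mm). Its axes are the box's; the hinge axis is y. The lid is a 188 by 196 by 16 mm blue slab.
- lid (a joint): Opening of the lid, rad: 0 = shut, grows as the bar goes up and back, stop at 1.25; 50 degrees is 0.873. Lid of about 0.4 kg with a closing spring: falls shut from every angle when let go; lifting it at the bar takes about 2.5 N when shut and about 4 N at 50 degrees.
- rack_mid (a point): Bystander, loose: orange tube rack with eight capped tubes, 70 by 130 mm, 93 mm high, to the right of the box; the point is 45 mm above its foot, z up.
- bottle_mid (a point): Bystander, loose: amber reagent bottle with a white cap, 60 mm across, 130 mm high, to the left of the box; the point is 65 mm above its foot, z up.
- pot_mid (a point): Bystander, loose: clear specimen pot with a yellow cap, 54 mm across, 60 mm high, to the left of the box; the point is 30 mm above its foot, z up.
Things that resemble listed ones, but are neither listed nor needed, are in the scene too. Several things look just like the part that bears rack_mid: the one meant starts farthest from the robot's base.

How it is judged (in metres and radians):
On the way, in this order (a step that is already met when the one before it is completed fails the run):
1. the vent cap is turned anticlockwise to 57 degrees or more from shut, the lid still shut (value of joint vent_cap above 1 rad and value of joint lid below 0.06 rad), for 0.2 s.
2. the gripper holds the lid between about 44 and 56 degrees open (value of joint lid between 0.775 and 0.97 rad and contact force between the fingers and lid above 1 N), for 0.5 s.
At the end, for the whole second after the job is handed in: The vent cap stands at 57 degrees or more from shut; the lid stands still (under 0.08 rad/s) at 50 degrees, 5.5 degrees either way, carried by the fingers (over 1 N) and by nothing else; rack, bottle and pot are upright and within 25 mm of where they stood (all of step 2 and value of joint vent_cap above 1 rad and velocity of joint lid between -0.08 and 0.08 rad/s and distance of each of rack_mid, bottle_mid, pot_mid from where it was at the start of the episode below 0.025 m and angle between each of rack_mid, bottle_mid, pot_mid's own z axis and vertical below 0.3 rad and contact force between each of rack, bottle, pot and lid below 0.2 N); the arm keeps its last pose, push and grip.
It fails at once if the lid is raised before the vent cap has been turned (value of joint lid above 0.12 rad and value of joint vent_cap below 0.95 rad).
It fails at once if the rack, bottle or pot is shifted by more than 40 mm or tipped (distance of any of rack_mid, bottle_mid, pot_mid from where it was at the start of the episode above 0.04 m or angle between any of rack_mid, bottle_mid, pot_mid's own z axis and vertical above 0.5 rad).
It also fails if it takes over 54 s, if anything falls off the work surface, if the arm or the gripper's body presses on something with over 40 N, if the wrist force passes 120 N, or if a joint passes its speed limit or range.

ROBOT

A 7-joint arm with a two-finger parallel gripper is mounted at the origin on the work surface. World frame = base frame: x ahead of the robot, y to its left, z up, the work surface at z = 0. Lengths are in m, angles in degrees, forces in N, time in s.
With the tool pointing down it reaches from about 0.4 to 0.875 m from the base axis. Payload 6.5 kg.
Tool frame: the origin (TCP) lies at the very end of the fingers, on their centre line; the grasp point (between the pads) lies 19 mm behind it; z points along the fingers, x is the direction in which the jaws open and shut, and the axes are right-handed (so a half turn about z gives the same grasp; the last joint's range is limited). The gripper opens to 85 mm and grips with 20 to 120 N. Pads are 22 mm wide; open, the fingers measure 114 mm over their backs; the gripper's body (76 mm by 85 mm) begins 54 mm behind the grasp point. The pads swing forward as they close: fully open they stand 13 mm farther back than shut.
Start: joints at [-78.736, 30.733, -0.252, 88.115, 0.149, 61.152, -4.079], TCP at [0.169, 0.628, 0.231] pointing down, gripper open.
Joint ranges: [-154.64, 154.64], [-21.42, 123.67], [-72.66, 72.17], [13.99, 137.28], [-74.86, 254.86], [10.95, 109.41], [-158.01, 158.01]. Speed limits (degrees/s): [136.94, 136.94, 180, 180, 180, 180, 180].

INTERFACE

Orientations are given as [roll, pitch, yaw] about the fixed x, y, z axes, in that order (R = Rz(yaw) Ry(pitch) Rx(roll)).
In Python, from workcell import bot, jaws, solver, sensors, viewer gives the robot as it stands. The module is installed in compiled form; this text tells all that it offers. Calls block until the motion is done:
- bot.move_ptp(position, orientation): joint-space move of the TCP to a pose.
- bot.move_l(position, frame=None, velocity=0.15, stop_force=None): straight line of the TCP; frame=None keeps the orientation; velocity is the mean speed in m/s. With stop_force (N) it stops when the force on the tool has changed by that much, and returns True; else False.
- bot.move_j(angles): joint-space move.
- jaws.set_gripper(opening): finger opening in m; the grip force is fixed at half the most; returns when the fingers have stopped.
- bot.sleep(seconds).
- solver.solve_ik(position, orientation): joint angles nearest the present ones, or None.
- sensors.observe(): the state.
- viewer.get_image(name): name is "scene" or "top" or "wrist"; returns (picture, depth): 384x512x3 uint8, blue, green, red; 384x512 float32, m along the optical axis (not along the pixel's ray), 0 where there is no reading.
- viewer.camera_info(name): a dict with "camera_matrix" (3x3 intrinsics, pixels), "k1" (the pictures are not rectified: a ray, as slopes to the right and down, at radius r is drawn at 1 + k1 r^2 times it, then the intrinsics apply), "R" (3x3) and "t" (3): a world point X has camera coordinates R X + t; the wrist camera has in their place "mount" (4x4, takes a point from camera to tool coordinates, whose origin is the TCP and whose axes are the tool frame's). Camera axes: x right, y down, z forward; pixel columns grow to the right and rows downward; lengths in m; the calibration is good to about 2 mm. A picture is of the moment at which its call begins: read the wrist's pose just before it. camera_info takes no time and is no camera call.
A pose or a line that the arm cannot do raises bot.MotionError and nothing moves.
- bot.hand_in(): hands the job in, once; it reports no verdict.
Trained networks look in the newest picture that a camera, given by its name, has taken for a name from the list of things; names that differ only in an ending like _2 or _b are one class to them, and where a whole thing is asked for, a point or a joint stands for the part that bears it (a point fixed in the world has none). Each returns a list of dicts, best first, with "p" (0 to 1); they miss things now and then, are a little off and sometimes report something else, mostly with a low value. They report only what shows in the picture. A call takes as long as a camera call. They do not tell look-alikes from the thing itself.
- viewer.look_for(target, camera): "box" ([left, top, right, bottom] as shares, 0 to 1, of the picture: columns of its width, rows of its height, round what is visible of it).
- viewer.outline_of(target, camera): "pixels" (384x512 bool, what is visible of it) and "box" ([left, top, right, bottom] as shares, 0 to 1, of the picture: columns of its width, rows of its height, round what is visible of it).
The state is a dict: "time": time; "joint_pos": joint angles; "qvel": joint speeds; "tau": joint torques, N m; "eef_pos": TCP position; "eef_rot": TCP orientation; "force": force on the tool from outside, world axes, zero at the start; "torque": the same for the moment, N m; "opening": finger opening in m.
Only numpy, scipy, OpenCV 4.12 (cv2) and the standard library are available. Lean on these libraries where they do the work, as an engineer would, in place of code of your own. Each camera call takes 0.05 s, during which the arm holds its last target.

## Working session

There is one attempt and no reset: what is moved stays moved. The work goes in short steps, each a Python script; the robot and the scene stay as the last script left them, time stands still between calls to the robot, and variables do not carry over. Pictures are saved under pics/ and viewed, and the job is handed in when it is done.

```bash
mkdir -p pics; ls
python3 - <<'E'
from workcell import bot,jaws,solver,sensors,viewer
import cv2
s=sensors.observe();print(s)
for n in ("scene","top"):
    im,d=viewer.get_image(n);cv2.imwrite(f"pics/{n}0.png",im)
    print(n,viewer.camera_info(n))
    for t in ("box","vent_cap","lid_bar","rack_mid","bottle_mid","pot_mid"):
        for r in viewer.look_for(t,n):print(t,round(r["p"],2),[round(a*b) for a,b in zip(r["box"],(512,384,512,384))])
print(viewer.camera_info("wrist"))
E
```

```text
pics
{'time': 0.0, 'joint_pos': array([-78.73678319,  30.7781738 ,  -0.25409897,  88.16964299,
         0.1484414 ,  61.151917  ,  -4.08070286]), 'qvel': array([-0.01086909, -0.02036888, -0.06602595, -0.08872911, -0.02624812,
        0.10415214,  0.01169581]), 'tau': array([-2.92696468e-04, -5.83426917e+01,  1.04856793e+00, -2.59088266e+01,
        1.22797876e-02,  9.74266848e-03,  3.32006486e-06]), 'eef_pos': array([0.168703  , 0.62707972, 0.23041265]), 'eef_rot': array([1.79993056e+02, 9.91617373e-02, 7.49462321e+01]), 'force': array([-0.24586311, -0.34267591, -0.02539546]), 'torque': array([ 0.02617581, -0.01511655, -0.0304874 ]), 'opening': 0.08551677270591969}
scene {'camera_matrix': array([[352.68809353,   0.        , 255.93662196],
       [  0.        , 352.68809353, 191.04317645],
       [  0.        ,   0.        ,   1.        ]]), 'k1': -0.07425895959986163, 'R': array([[ 5.42091706e-01,  8.40319309e-01,  2.03709353e-04],
       [ 4.62241217e-01, -2.97990290e-01, -8.35185515e-01],
       [-7.01761811e-01,  4.52841304e-01, -5.49968284e-01]]), 't': array([-0.26898877, -0.1119
[... 1005 characters left out ...]
 263]
rack_mid 0.56 [360, 270, 402, 325]
bottle_mid 0.98 [164, 100, 191, 125]
bottle_mid 0.21 [231, 112, 312, 211]
pot_mid 0.59 [154, 143, 179, 162]
{'camera_matrix': array([[317.23922806,   0.        , 250.07216874],
       [  0.        , 317.23922806, 186.87443147],
       [  0.        ,   0.        ,   1.        ]]), 'k1': 0.024120600663783357, 'mount': array([[ 9.99999177e-01,  4.35271228e-04, -1.20664463e-03,
         1.63897019e-04],
       [-9.44223983e-05,  9.63094427e-01,  2.69163733e-01,
        -6.87307188e-02],
       [ 1.27927195e-03, -2.69163398e-01,  9.63093676e-01,
        -1.42603770e-01],
       [ 0.00000000e+00,  0.00000000e+00,  0.00000000e+00,
         1.00000000e+00]])}
```

View pics/scene0.png

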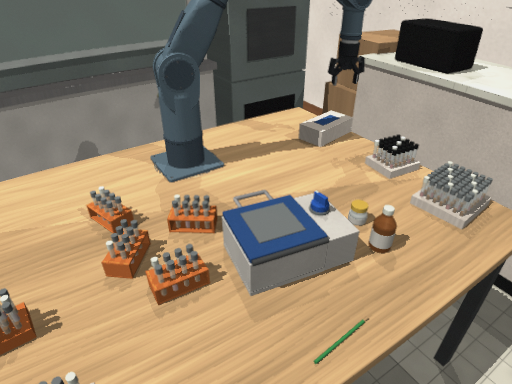

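View pics/top0.png

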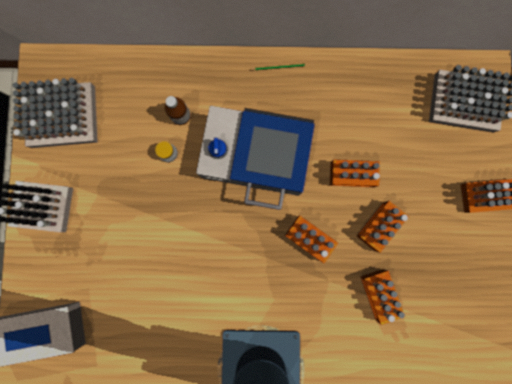

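The top view shows the box at about (258,150). Its bar faces the robot at (265,195) and the cap is at (217,148). The bottle is at (177,108), the pot at (164,150), and the nearest racks are at (354,173) and (311,239). Next I'll measure the box pose from top depth and colour.

```bash
cat > h.py <<'E'
import numpy as np,cv2
from workcell import bot,jaws,solver,sensors,viewer
from scipy.spatial.transform import Rotation as Ro
def Rm(rpy): return Ro.from_euler('xyz',rpy,degrees=True).as_matrix()
def cam(name,s=None):
    c=viewer.camera_info(name)
    K=np.array(c["camera_matrix"]);k1=c["k1"]
    if name=="wrist":
        M=np.array(c["mount"]);T=np.eye(4);T[:3,:3]=Rm(s["eef_rot"]);T[:3,3]=s["eef_pos"];T=T@M
        R=T[:3,:3].T;t=-R@T[:3,3]
    else: R=np.array(c["R"]);t=np.array(c["t"])
    return K,k1,R,t
def rays(K,k1,uv):
    uv=np.asarray(uv,float).reshape(-1,1,2)
    return cv2.undistortPoints(uv,K,np.array([k1,0,0,0,0.]))[:,0]
def cloud(C,d):
    K,k1,R,t=C
    v,u=np.mgrid[0:384,0:512]
    r=rays(K,k1,np.stack([u.ravel(),v.ravel()],1))
    X=np.c_[r,np.ones(len(r))]*d.ravel()[:,None]
    W=(X-t)@R
    W[d.ravel()<=0]=np.nan
    return W.reshape(384,512,3)
def proj(C,P):
    K,k1,R,t=C
    p,_=cv2.projectPoints(np.asarray(P,float).reshape(-1,1,3),cv2.Rodrigues(R)[0],t,K,np.array([k1,0,0,0,0.]))
    return p[:,0]
def onplane(C,uv,z):
    K,k1,R,t=C
    r=rays(K,k1,uv);D=np.c_[r,np.ones(len(r))]@R;o=-R.T@t
    return o+D*((z-o[2])/D[:,2])[:,None]
E
cat > a.py <<'E'
from h import *
im,d=viewer.get_image("top");C=cam("top");W=cloud(C,d)
hsv=cv2.cvtColor(im,cv2.COLOR_BGR2HSV)
roi=np.zeros((384,512),bool);roi[95:220,190:320]=1
blue=(hsv[...,0]>100)&(hsv[...,0]<130)&(hsv[...,1]>120)&roi
n,l,st,ce=cv2.connectedComponentsWithStats(blue.astype(np.uint8))
for i in range(1,n):
    if st[i,4]>30:
        m=l==i;P=W[m];P=P[~np.isnan(P[:,0])]
        print("blue",st[i],np.median(P,0),np.percentile(P[:,2],[5,95]))
        r=cv2.minAreaRect(P[:,:2].astype(np.float32)*1000);print(r)
print("base table z",np.nanmedian(W[300:320,200:240,2]))
m=roi&(W[...,2]>.08)&(W[...,2]<.125)
P=W[m];print("box top",cv2.minAreaRect(P[:,:2].astype(np.float32)*1000))
for t in ("rack_mid","bottle_mid","pot_mid"):
    for r in viewer.outline_of(t,"top"):
        q=W[r["pixels"]];q=q[q[:,2]>.02]
        print(t,round(r["p"],2),np.nanmedian(q,0).round(3),np.nanmin(q,0).round(3),np.nanmax(q,0).round(3))
bm=W[183:210,243:290];q=bm[(bm[...,2]>.06)];
print("bar region z",np.percentile(q[:,2],[10,50,90]))
big=cv2.resize(im[90:220,140:330],None,fx=4,fy=4,interpolation=cv2.INTER_CUBIC);cv2.imwrite("pics/topcrop.png",big)
E
python3 a.py
```

```text
blue [ 230  111   84   81 2994] [ 0.60531319 -0.01886114  0.11542573] [0.11254126 0.1181974 ]
((603.54052734375, -19.820274353027344), (192.59036254882812, 189.95599365234375), 80.50206756591797)
blue [208 138  18  19 231] [0.6052486  0.12204983 0.12406285] [0.11603389 0.14876555]
((605.2766723632812, 124.5309829711914), (42.07038497924805, 44.62321090698242), 26.117652893066406)
base table z -9.447543150077781e-05
box top ((587.9290771484375, 28.499908447265625), (290.0948181152344, 254.71197509765625), 80.67121887207031)
rack_mid 0.98 [ 0.219 -0.328  0.049] [ 0.143 -0.382  0.02 ] [ 0.287 -0.279  0.1  ]
rack_mid 0.72 [ 0.558 -0.25   0.049] [ 0.522 -0.323  0.02 ] [ 0.596 -0.193  0.097]
rack_mid 0.67 [ 0.371 -0.132  0.048] [ 0.307 -0.203  0.022] [ 0.433 -0.063  0.1  ]
rack_mid 0.63 [ 0.406 -0.33   0.049] [ 0.336 -0.402  0.02 ] [ 0.48  -0.269  0.098]
bottle_mid 0.85 [0.717 0.242 0.088] [0.698 0.22  0.02 ] [0.755 0.279 0.133]
pot_mid 0.61 [0.61  0.278 0.058] [0.586 0.256 0.021] [0.637 0.306 0.064]
bar region z [0.09458981 0.11191224 0.11577784]
```

View pics/topcrop.png

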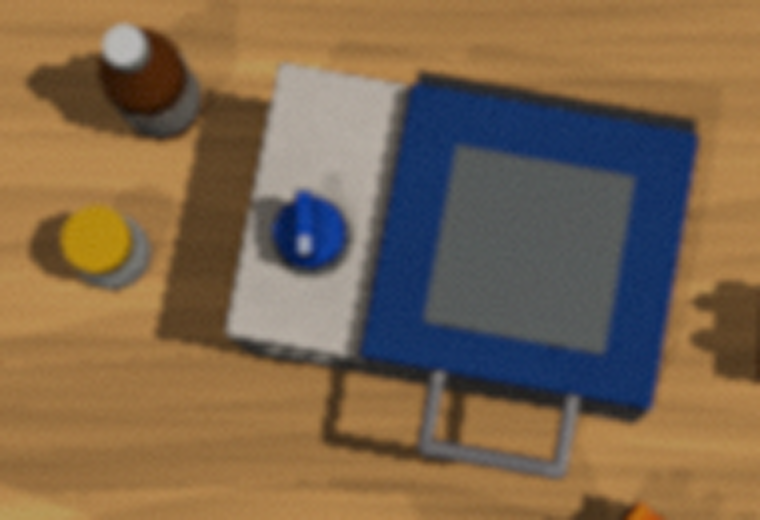

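The box yaw is about -9.5°, and I estimate its origin at (0.611, 0.025). The bar's white dot is at its near end, crop (303,245), so the cap starts near 8-10°. Next I'll check reach and take wrist views over the cap and the bar.

Run:
```python
from h import *
for nm,p,y in [("cap0",(.605,.125,.127),88),("cap0b",(.605,.125,.127),-92),("cap1",(.605,.125,.127),-22),("cap1b",(.605,.125,.127),158),("bar",(.46,.004,.089),-9.5),("barb",(.46,.004,.089),170.5),("bartop",(.46,.004,.25),-9.5),("open",(.545,-.01,.273),-9.5),("look",(.59,.12,.3),-92)]:
    q=solver.solve_ik(p,(180,0,y));print(nm,None if q is None else np.round(q,1))
try:
    bot.move_ptp((.62,.12,.30),(180,0,-92))
except bot.MotionError as e: print(e)
s=sensors.observe();im,d=viewer.get_image("wrist");print(s["time"],s["eef_pos"],s["eef_rot"])
np.savez("w1.npz",im=im,d=d,p=s["eef_pos"],r=s["eef_rot"]);cv2.imwrite("pics/w1.png",im)
for t in ("vent_cap","lid_bar","cap_grip"):
    for r in viewer.look_for(t,"wrist"):print(t,round(r["p"],2),[round(a*b) for a,b in zip(r["box"],(512,384,512,384))])
```

```text
cap0 [-22.8  34.9   9.7  98.2  -7.5  47.5  78.3]
cap0b [-42.1  40.2  38.2  99.4 -30.8  51.3 -82.6]
cap1 [-38.4  38.5  32.4  99.2 -25.9  49.9 -16.6]
cap1b [-10.9  34.9  -6.8  97.4   5.2  48.  137.9]
bar [-28.8  28.5  28.1 123.2 -24.   33.5   7.2]
barb [ 41.6  42.2 -61.8 119.4  50.4  50.1 120.3]
bartop [-42.4  12.5  42.  116.4 -10.3  54.6  -4.5]
open [-35.5  21.3  41.1 103.4 -15.8  61.2   1.8]
look [-48.8  28.1  47.2  93.3 -21.8  68.3 -88.8]
3.325 [0.61977761 0.12130694 0.2997097 ] [ 1.79969087e+02  2.39713738e-02 -9.18714200e+01]
vent_cap 0.87 [224, 156, 271, 206]
lid_bar 0.62 [281, 70, 508, 296]
cap_grip 0.84 [227, 155, 275, 206]
```

View pics/w1.png

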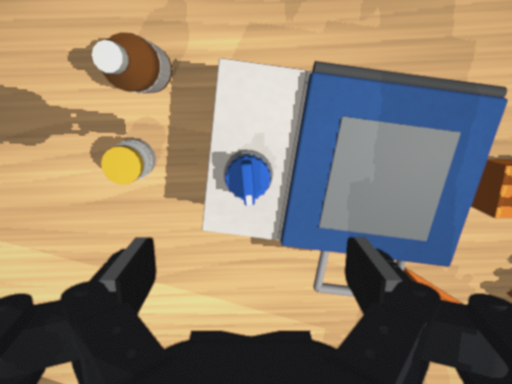

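The wrist view shows the cap at (248,178) with the bar close to vertical and the white dot at its near end (250,200). The lid bar is at (335,288), and the bottle and pot are clear on the left. Next I'll extract the cap bar axis.

```bash
cat > capfit.py <<'E'
from h import *
import sys
def fit(im,d,s,tag,c0=(.605,.125)):
    C=cam("wrist",s);W=cloud(C,d)
    m=(W[...,2]>.135)&(W[...,2]<.16)&(np.hypot(W[...,0]-c0[0],W[...,1]-c0[1])<.04)
    P=W[m];r=cv2.minAreaRect(P[:,:2].astype(np.float32)*1000)
    mu=P[:,:2].mean(0);ev=np.linalg.svd(P[:,:2]-mu,full_matrices=False)[2][0]
    ev*=np.sign(ev[0])
    print(tag,"bar n",m.sum(),"mean",P.mean(0).round(4),"ztop",np.percentile(P[:,2],[5,50,95]).round(4),"yaw",np.degrees(np.arctan2(ev[1],ev[0])).round(1),r)
    # lid plane
    hsv=cv2.cvtColor(im,cv2.COLOR_BGR2HSV)
    b=(hsv[...,0]>100)&(hsv[...,0]<130)&(hsv[...,1]>120)&(W[...,2]>.108)&(W[...,2]<.122)&(W[...,1]<.092)
    Q=W[b];print(" lid",cv2.minAreaRect(Q[:,:2].astype(np.float32)*1000),"z",np.median(Q[:,2]))
    sh=(W[...,2]>.095)&(W[...,2]<.105);Q=W[sh]
    print(" shoulder",cv2.minAreaRect(Q[:,:2].astype(np.float32)*1000),np.median(Q[:,2]))
    bb=(W[...,2]>.09)&(W[...,2]<.125)&(W[...,0]<.475)&(W[...,0]>.44)&(abs(W[...,1])<.08);Q=W[bb]
    if len(Q):print(" pullbar",len(Q),Q.mean(0).round(4),Q.min(0).round(3),Q.max(0).round(3))
    return W
if __name__=="__main__":
    z=np.load("w1.npz");fit(z["im"],z["d"],dict(eef_pos=z["p"],eef_rot=z["r"]),"w1")
E
python3 capfit.py
python3 - <<'E'
from h import *
from capfit import fit
# second view: farther back so that bar and cap are both visible, yaw rotated half-ish
bot.move_ptp((.54,.10,.26),(180,0,-92))
bot.sleep(.2)
s=sensors.observe();im,d=viewer.get_image("wrist");cv2.imwrite("pics/w2.png",im);print(s["eef_pos"],s["force"],s["time"])
np.savez("w2.npz",im=im,d=d,p=s["eef_pos"],r=s["eef_rot"])
fit(im,d,s,"w2")
for t in ("cap_grip",):
    for r in viewer.look_for(t,"wrist"):print(t,round(r["p"],2),[round(a*b) for a,b in zip(r["box"],(512,384,512,384))])
E
```

```text
w1 bar n 501 mean [0.6093 0.1238 0.1473] ztop [0.1442 0.1477 0.1491] yaw 2.7 ((607.6822509765625, 123.81509399414062), (41.49827575683594, 10.99241828918457), 2.7274675369262695)
 lid ((602.5173950195312, -21.647705078125), (194.9431610107422, 185.76559448242188), 80.65716552734375) z 0.11591893272638204
 shoulder ((608.0845947265625, 150.27694702148438), (294.6413879394531, 209.78939819335938), 4.733530044555664) 0.0999105445995269
 pullbar 374 [0.4663 0.0291 0.1117] [0.455 0.005 0.105] [0.475 0.051 0.115]
[0.54124687 0.10031657 0.26055348] [-0.74386506  0.6625629   0.83899903] 4.1833
w2 bar n 850 mean [0.6076 0.1238 0.1473] ztop [0.1434 0.1478 0.1491] yaw 4.2 ((606.9752197265625, 124.35270690917969), (41.72513198852539, 12.050410270690918), 2.7216250896453857)
 lid ((598.952392578125, -21.281295776367188), (195.27330017089844, 179.88955688476562), 80.74391174316406) z 0.11577964254787948
 shoulder ((556.5423583984375, 6.624114990234375), (386.4265441894531, 183.25985717773438), 63.345619201660156) 0.09989887697305119
 pullbar 880 [0.4645 0.0024 0.1115] [ 0.448 -0.05   0.105] [0.475 0.051 0.115]
cap_grip 0.7 [191, 76, 249, 130]
```

View pics/w2.png

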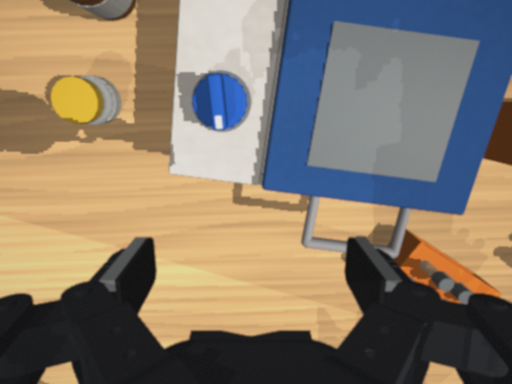

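Both views agree. The cap centre is (0.607, 0.124), its bar yaw is about 2.7° (joint ≈ 12°), and the bar top is at 0.148. The pull bar centre is near (0.461, 0.002) and its top at about 0.114. Now I'll grip the cap and turn it.

Run:
```python
from h import *
jaws.set_gripper(.05)
bot.move_ptp((.607,.1242,.19),(180,0,-87.3))
print(bot.move_l((.607,.1242,.1285),velocity=.06,stop_force=8))
bot.sleep(.2);s=sensors.observe();print(s["time"],s["eef_pos"],s["eef_rot"],s["force"],s["joint_pos"].round(1))
jaws.set_gripper(0.0)
s=sensors.observe();print(s["time"],s["opening"],s["eef_pos"],s["force"])
im,d=viewer.get_image("wrist");cv2.imwrite("pics/w3.png",im)
```

```text
False
6.5833 [0.60719653 0.12428398 0.12882501] [-1.79969548e+02  1.19206472e-02 -8.72984316e+01] [-0.27985401 -0.54460511  0.19524072] [-42.1  40.3  38.5  99.1 -30.9  51.6 -77.7]
7.025 0.009835466839658335 [0.60701288 0.12429309 0.12873057] [-0.79014619 -0.50198587  3.21395303]
```

View pics/w3.png

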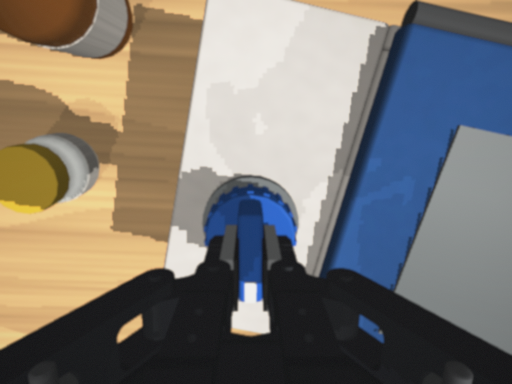

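The jaws hold the bar at an opening of 9.8 mm, and the wrist view shows it centred between the fingers at (250,250). Turning now.

Run:
```python
from h import *
q=np.array(sensors.observe()["joint_pos"])
for i in range(4):
    q[6]+=16.5;bot.move_j(list(q));s=sensors.observe();print(round(s["time"],2),s["eef_pos"].round(4),s["eef_rot"].round(1),s["force"].round(1),s["torque"].round(2),s["opening"])
bot.sleep(.3)
jaws.set_gripper(.05)
p=s["eef_pos"]
bot.move_l((p[0],p[1],.20),velocity=.15)
s=sensors.observe();im,d=viewer.get_image("wrist");cv2.imwrite("pics/w4.png",im);print(s["time"])
from capfit import fit
fit(im,d,s,"w4",(.607,.124))
im,d=viewer.get_image("top");cv2.imwrite("pics/top4.png",im)
```

```text
7.46 [0.6071 0.1241 0.1287] [-180.   -0.  -71.] [-0.8 -0.   3.1] [-0.07  0.12 -0.  ] 0.00925913206584332
7.84 [0.6071 0.124  0.1287] [-180.    -0.   -54.6] [-0.2 -0.7  1.4] [-0.21  0.11  0.04] 0.009277970413751793
8.22 [0.6072 0.1239 0.1287] [-180.    -0.   -38.2] [ 1.  -1.9  2.5] [-0.33 -0.1   0.06] 0.00966091572934023
8.61 [0.6073 0.1239 0.1287] [180.   -0.  -21.7] [ 1.3 -1.9  0.2] [-0.43 -0.29  0.06] 0.009500453320454271
10.0
w4 bar n 1089 mean [0.608  0.1267 0.1475] ztop [0.1449 0.1479 0.1491] yaw 68.5 ((607.4476318359375, 125.01048278808594), (41.531314849853516, 10.973051071166992), 68.49469757080078)
 lid ((604.3070678710938, 4.991996765136719), (153.8578643798828, 185.09042358398438), 76.89513397216797) z 0.1158323889426253
 shoulder ((630.7583618164062, 117.91255187988281), (95.94165802001953, 200.1117401123047), 80.02603149414062) 0.09999721671460149
 pullbar 2 [0.4619 0.0368 0.1121] [0.461 0.036 0.112] [0.463 0.038 0.113]
```

View pics/w4.png

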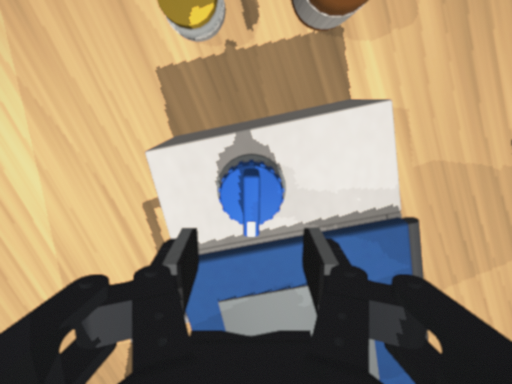

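The cap bar has turned to yaw 68.5°, so the joint is at about 78° from shut, past the required 60°. The lid looks shut, with its top still at 0.116. Next is a look over the pull bar.

Run:
```python
from h import *
bot.move_l((.56,.08,.25),velocity=.2)
bot.move_ptp((.455,.0,.22),(180,0,-9.4))
bot.sleep(.2)
s=sensors.observe();im,d=viewer.get_image("wrist");cv2.imwrite("pics/w5.png",im);print(s["time"],s["eef_pos"],s["joint_pos"].round(1))
W=cloud(cam("wrist",s),d)
def pf(W):
    a=np.radians(-9.4);X=np.array([np.cos(a),np.sin(a)]);Y=np.array([-X[1],X[0]])
    L=np.stack([(W[...,:2]-[.461,.002])@X,(W[...,:2]-[.461,.002])@Y],-1)
    m=(abs(L[...,0])<.012)&(abs(L[...,1])<.06)&(W[...,2]>.1)&(W[...,2]<.125)
    Q=W[m];print(m.sum(),"ext local",L[m].min(0),L[m].max(0),"z top",np.percentile(Q[:,2],[50,90,97]))
    m2=m&(abs(L[...,1])<.03);Q=W[m2];print("mid",Q[Q[:,2]>.111].mean(0), np.degrees(np.arctan(np.polyfit(Q[:,1],Q[:,0],1)[0])))
    return L
pf(W)
z=np.load("w2.npz");pf(cloud(cam("wrist",dict(eef_pos=z["p"],eef_rot=z["r"])),z["d"]))
```

```text
11.4583 [0.45616507 0.00075342 0.22005861] [-45.4  16.1  47.1 119.  -15.2  50.8   0.9]
1876 ext local [-0.00677    -0.04910102] [0.01195541 0.04954052] z top [0.1121034  0.11345349 0.11394794]
mid [0.46002176 0.00315382 0.11258646] 9.294040783796742
819 ext local [-0.00676684 -0.04921947] [0.01194544 0.05042627] z top [0.11188668 0.11355983 0.11415037]
mid [0.46333436 0.01840347 0.11282452] 6.0552901478315455
```

View pics/w5.png

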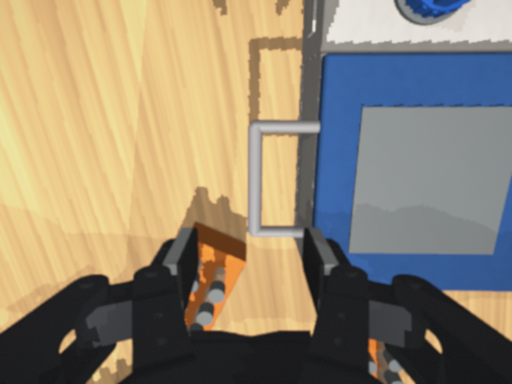

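The pull bar is centred at (0.460, 0.002) with its axis at z ≈ 0.108 and yaw -9.3°, which matches the text. In the picture it spans (255,125) to (255,235), and there is room for both fingers. Gripping it now.

Run:
```python
from h import *
jaws.set_gripper(.048)
bot.move_l((.460,.002,.16),(180,0,-9.3),velocity=.1)
print(bot.move_l((.460,.002,.089),velocity=.05,stop_force=6))
bot.sleep(.2);s=sensors.observe();print(s["time"],s["eef_pos"],s["force"])
jaws.set_gripper(0.0);bot.sleep(.2)
s=sensors.observe();print(s["time"],s["opening"],s["eef_pos"],s["force"].round(1),s["joint_pos"].round(1))
im,d=viewer.get_image("wrist");cv2.imwrite("pics/w6.png",im)
im,d=viewer.get_image("scene");cv2.imwrite("pics/s6.png",im[150:320,130:420].repeat(2,0).repeat(2,1))
```

```text
False
14.2417 [0.46011003 0.00206418 0.08914168] [-0.00818641  0.34251599 -0.16975432]
14.875 0.009847984646268118 [0.46018245 0.00200538 0.08905654] [-0.2 -0.2  1.7] [-34.1  30.3  35.4 123.5 -30.6  35.   13.9]
```

View pics/w6.png

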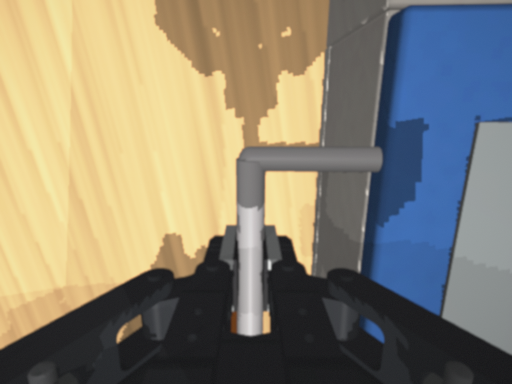

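View pics/s6.png

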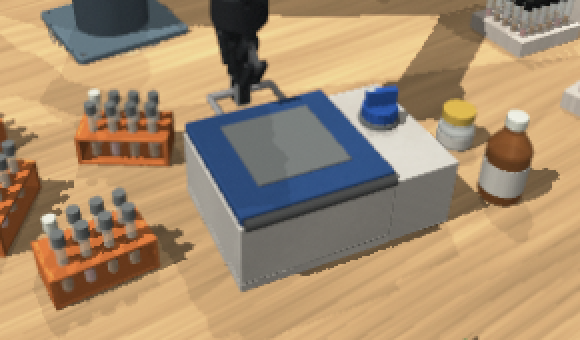

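The bar at (250,250) is pinched between both pads, the cap stands across the box, and the neighbours are undisturbed. I'll lift along the arc.

Run:
```python
from h import *
a=np.radians(-9.3);X=np.array([np.cos(a),np.sin(a)]);b0=np.array([.4602,.002]);H=b0+.24*X
def tgt(t):
    t=np.radians(t);xy=H-.24*np.cos(t)*X;return (xy[0],xy[1],.089+.24*np.sin(t))
for t in (10,20,30,40,50):
    q=solver.solve_ik(tgt(t),(180,0,-9.3));print(t,None if q is None else q.round(0))
try:
    for t in np.arange(5,51,5):
        bot.move_l(tgt(t),velocity=.08);s=sensors.observe();print(t,round(s["time"],2),s["eef_pos"].round(4),s["force"].round(1),round(s["opening"],4))
except bot.MotionError as e: print("ERR",e)
bot.sleep(.5);s=sensors.observe();print(s)
for n in ("wrist","scene","top"):
    im,d=viewer.get_image(n);cv2.imwrite(f"pics/{n}7.png",im);np.savez(f"{n}7.npz",im=im,d=d)
```

```text
10 [-38.  26.  40. 122. -26.  40.  10.]
20 [-41.  23.  44. 119. -22.  46.   7.]
30 [-42.  22.  47. 115. -20.  52.   6.]
40 [-42.  22.  48. 110. -19.  57.   6.]
50 [-41.  23.  49. 104. -20.  62.   6.]
5 15.38 [0.461  0.0018 0.11  ] [ 1.2 -0.6 -2.7] 0.0096
10 15.79 [0.4634 0.0014 0.1306] [-0.6  0.4 -3.1] 0.0098
15 16.2 [0.4676 0.0008 0.1508] [-3.1  0.1 -2.9] 0.01
20 16.61 [ 4.734e-01 -3.000e-04  1.710e-01] [-6.   0.4 -1. ] 0.0099
25 17.02 [ 0.4809 -0.0015  0.1906] [-7.7  1.   0.2] 0.0099
30 17.43 [ 0.4898 -0.003   0.209 ] [-9.5  2.4  0.3] 0.01
35 17.83 [ 0.5001 -0.0047  0.2265] [-12.3   1.3   3.6] 0.0098
40 18.24 [ 0.5117 -0.0067  0.2431] [-16.4   1.9   7.7] 0.0096
45 18.65 [ 0.5249 -0.0089  0.2588] [-21.    2.7  13.5] 0.0101
50 19.06 [ 0.5399 -0.0114  0.274 ] [-27.2   4.4  23.9] 0.0097
{'time': 19.5583, 'joint_pos': array([-39.03721573,  22.33095505,  46.3747106 , 103.69657695,
       -18.25809099,  62.43894787,   4.65909544]), 'qvel': array([ 0.16625811, -0.04452943, -0.06510591,  0.1009838 , -0.07113462,
       -0.07617777,  0.12871472]), 'tau': array([  1.73678912, -29.98985589,   8.1267643 , -30.01255274,
        -0.70970602,  -8.56835157,   0.04245132]), 'eef_pos': array([ 0.53969016, -0.01136997,  0.27384583]), 'eef_rot': array([-179.88921711,    0.70799048,   -9.32485086]), 'force': array([-25.56689922,   4.27664124,  23.51149658]), 'torque': array([ 0.85482627,  5.64363233, -0.03185816]), 'opening': 0.009446130589608488}
```

Run:
```python
from h import *
z=np.load("scene7.npz");im=z["im"]
cv2.imwrite("pics/s7c.png",im[130:320,130:420].repeat(2,0).repeat(2,1))
a=np.radians(-9.3);X=np.array([np.cos(a),np.sin(a)]);H=np.array([.4602,.002])+.24*X
for n in ("scene","top"):
    z=np.load(n+"7.npz");im=z["im"];W=cloud(cam(n),z["d"])
    hsv=cv2.cvtColor(im,cv2.COLOR_BGR2HSV)
    L=(W[...,:2]-H)@X; Yv=(W[...,:2]-H)@np.array([-X[1],X[0]])
    m=(hsv[...,0]>100)&(hsv[...,0]<130)&(hsv[...,1]>120)&(L<-.02)&(L>-.2)&(abs(Yv)<.09)&(W[...,2]>.12)
    if m.sum()>30:
        p=np.polyfit(L[m],W[...,2][m],1);print(n,m.sum(),"lid angle",np.degrees(np.arctan(-p[0])))
    for t in ("rack_mid","bottle_mid","pot_mid"):
      if n=="top":
        for r in viewer.outline_of(t,"top"):
            q=W[r["pixels"]];q=q[q[:,2]>.02];print(t,round(r["p"],2),np.nanmedian(q,0).round(3),np.nanmin(q,0).round(3),np.nanmax(q,0).round(3))
```

```text
scene 2140 lid angle 48.172588067780175
rack_mid 0.98 [ 0.406 -0.33   0.049] [ 0.338 -0.393  0.021] [ 0.479 -0.269  0.099]
rack_mid 0.8 [ 0.558 -0.25   0.049] [ 0.522 -0.323  0.021] [ 0.595 -0.193  0.099]
rack_mid 0.69 [ 0.368 -0.134  0.049] [ 0.309 -0.201  0.026] [ 0.433 -0.083  0.097]
rack_mid 0.62 [ 0.22  -0.327  0.049] [ 0.145 -0.383  0.021] [ 0.286 -0.279  0.099]
bottle_mid 0.59 [0.717 0.242 0.089] [0.698 0.22  0.02 ] [0.755 0.28  0.133]
```

View pics/s7c.png

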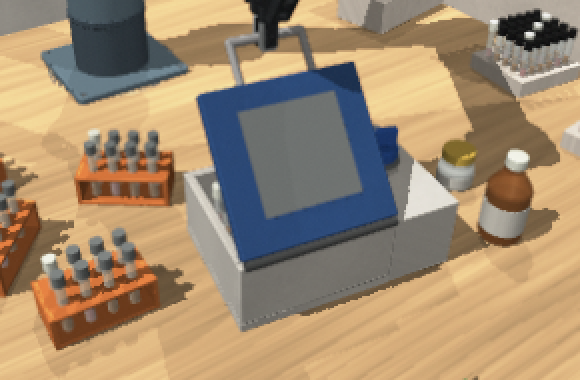

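View pics/wrist7.png

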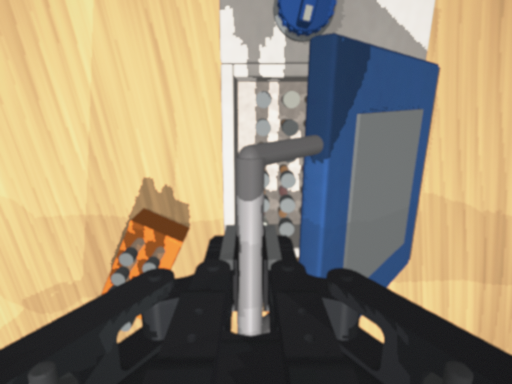

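The lid is up at about 48-50°, measured in the scene camera. The neighbours' readings haven't moved. A radial strain of about 35 N remains in the grip because my arc was slightly tight. I'll relieve it by moving outward along the lid and nudge the angle up to 50°.

Run:
```python
from h import *
a=np.radians(-9.3);X=np.array([np.cos(a),np.sin(a)]);H=np.array([.4602,.002])+.24*X
def tgt(t,r):
    t=np.radians(t);xy=H-r*np.cos(t)*X;return (xy[0],xy[1],.089+r*np.sin(t))
for r in (.242,.244,.246,.248):
    bot.move_l(tgt(50,r),(180,0,-9.3),velocity=.02);bot.sleep(.2);s=sensors.observe();F=s["force"];f=np.array([F[:2]@X,F[2]])
    print(r,s["time"],s["eef_pos"].round(4),F.round(1),"radial",f@[-np.cos(.873),np.sin(.873)])
    if f@[-np.cos(.873),np.sin(.873)]<8: break
bot.sleep(.3)
for n in ("scene","wrist"):
    s=sensors.observe();im,d=viewer.get_image(n);cv2.imwrite(f"pics/{n}8.png",im);C=cam(n,s);W=cloud(C,d)
    hsv=cv2.cvtColor(im,cv2.COLOR_BGR2HSV)
    L=(W[...,:2]-H)@X; Yv=(W[...,:2]-H)@np.array([-X[1],X[0]])
    m=(hsv[...,0]>100)&(hsv[...,0]<130)&(hsv[...,1]>120)&(L<-.02)&(L>-.2)&(abs(Yv)<.09)&(W[...,2]>.12)
    A=np.c_[L[m],W[...,2][m]];
    for it in range(4):
        c=A.mean(0);v=np.linalg.svd(A-c,full_matrices=False)[2];e=(A-c)@v[1];A=A[abs(e)<max(.003,1.5*e.std())]
    print(n,len(A),"angle",np.degrees(np.arctan(-v[0][1]/v[0][0])),"resid",e.std())
print(sensors.observe())
```

```text
0.242 20.3083 [ 0.5408 -0.0116  0.275 ] [-14.6   1.6   8.5] radial 15.999762017912275
0.244 20.7583 [ 0.5418 -0.0117  0.276 ] [-6.1 -0.4 -0.6] radial 3.3983499513794917
scene 2096 angle 48.92490559894145 resid 0.0011935992794096092
wrist 9967 angle 48.702244407961615 resid 0.0008613896238817121
{'time': 21.1583, 'joint_pos': array([-39.36991066,  22.02264055,  46.53705506, 103.76644014,
       -17.94260938,  61.96958587,   4.35188776]), 'qvel': array([-0.04294048,  0.0635344 ,  0.02182823, -0.10296658, -0.05502986,
       -0.07711962,  0.09116188]), 'tau': array([ -0.37825238, -38.75981212,   8.3869949 , -28.38166595,
        -0.4882401 ,  -1.93734124,   0.04208134]), 'eef_pos': array([ 0.54174275, -0.0117332 ,  0.27593958]), 'eef_rot': array([ 1.79980015e+02,  7.90371244e-02, -9.32077873e+00]), 'force': array([-5.06063494, -0.31107334, -0.43840388]), 'torque': array([-0.06219785,  1.47295767, -0.05476161]), 'opening': 0.00944839802883207}
```

View pics/scene8.png

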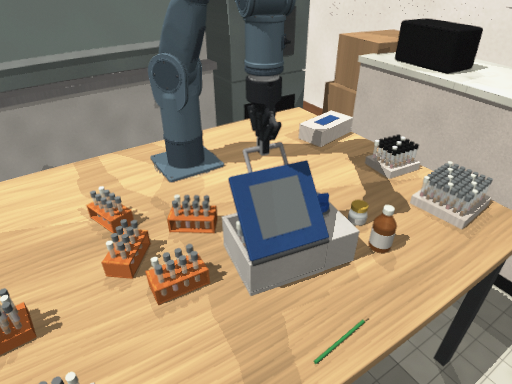

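Both cameras give about 48.8° and the strain is gone. The scene view shows the lid held open at about (275,205), with bottle, pot and racks standing. I'll nudge it 1.2°, check that it is steady, and hand in.

Run:
```python
from h import *
a=np.radians(-9.3);X=np.array([np.cos(a),np.sin(a)]);H=np.array([.4602,.002])+.24*X
t=np.radians(51.2);r=.244;xy=H-r*np.cos(t)*X
bot.move_l((xy[0],xy[1],.089+r*np.sin(t)),(180,0,-9.3),velocity=.02);bot.sleep(1.0)
for n in ("scene","wrist"):
    s=sensors.observe();im,d=viewer.get_image(n);cv2.imwrite(f"pics/{n}9.png",im);W=cloud(cam(n,s),d)
    hsv=cv2.cvtColor(im,cv2.COLOR_BGR2HSV);L=(W[...,:2]-H)@X; Yv=(W[...,:2]-H)@np.array([-X[1],X[0]])
    m=(hsv[...,0]>100)&(hsv[...,0]<130)&(hsv[...,1]>120)&(L<-.02)&(L>-.2)&(abs(Yv)<.09)&(W[...,2]>.12)
    A=np.c_[L[m],W[...,2][m]]
    for it in range(4):
        c=A.mean(0);v=np.linalg.svd(A-c,full_matrices=False)[2];e=(A-c)@v[1];A=A[abs(e)<max(.003,1.5*e.std())]
    print(n,len(A),"angle",np.degrees(np.arctan(-v[0][1]/v[0][0])),s["eef_pos"],s["force"].round(1),s["opening"],s["time"])
im,d=viewer.get_image("scene");W=cloud(cam("scene"),d)
for t_ in ("bottle_mid","pot_mid"):
    for q in viewer.outline_of(t_,"scene"):
        w=W[q["pixels"]];w=w[w[:,2]>.02];print(t_,round(q["p"],2),np.nanmedian(w,0).round(3),np.nanmax(w[:,2]))
bot.hand_in()
```

```text
scene 2095 angle 50.155447384288586 [ 0.54530602 -0.01231705  0.27904167] [-4.9  0.3 -0.3] 0.009789922833233489 22.5667
wrist 9607 angle 49.81051035168839 [ 0.54532252 -0.01232353  0.27907077] [-5.7 -0.3  0.1] 0.00957252004597246 22.6167
bottle_mid 0.68 [0.74  0.232 0.078] 0.13422336729165382
pot_mid 0.77 [0.624 0.269 0.052] 0.06476748595798644
the job is handed in; nothing more can be done
```

The job is handed in at about 22.7 s. I turned the vent cap anticlockwise first, then raised the lid to 50 degrees by its bar, and the gripper is still holding it there. `hand_in` gave no verdict.

- **Vent cap:** I turned it 66°, from about 12° to about 78° from shut, and the lid still looked shut at that point. After releasing it I measured its angle again with the wrist camera.
- **Lid:** the last reading was 50.2° from the scene camera and 49.8° from the wrist camera. The tool pose was steady, and the bar was pinched with about 5 N on the tool.
- **Neighbours:** the racks and bottle gave unchanged positions in the top view after the lift. The network missed the pot there, but it stood upright in the last scene view. I did not check the pot's position against the start from the same camera.
- **One thing that went wrong:** my lifting arc was a few millimetres too tight and built up about 35 N of strain in the grip. I eased it off before handing in.

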